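# Hook down the fall flap of the tool cupboard

## Robot

A 6-joint arm with a two-finger parallel gripper is mounted at the origin on the work surface. World frame = base frame: x ahead of the robot, y to its left, z up, the work surface at z = 0. Lengths are in m, angles in rad, forces in N, time in s.
With the tool pointing down it reaches from about 0.3 to 0.875 m from the base axis. Payload 6.4 kg.
Tool frame: the origin (TCP) lies between the finger pads; the fingertips stand 22 mm ahead of it and the grasp point (between the pads) lies 3 mm ahead of it; z points along the fingers, y is the line along which they close (so a half turn about z gives the same grasp; the last joint's range is limited). The gripper opens to 85 mm and grips with 20 to 120 N. Pads are 22 mm wide; open, the fingers measure 114 mm over their backs; the gripper's body (76 mm by 85 mm) begins 54 mm behind the grasp point. The pads swing forward as they close: fully open they stand 13 mm farther back than shut.
Start: joints at [1.083, 0.181, 1.607, -0, 1.354, -0.206], TCP at [0.16, 0.552, 0.253] pointing down, gripper open.
Joint ranges: [-2.99, 2.99], [-0.89, 2.07], [0.3, 2.58], [-1.14, 4.28], [0, 2.63], [-3.12, 3.12]. Speed limits (rad/s): [2.57, 2.57, 3.01, 3.14, 3.14, 3.14].

## Interface

Orientations are given as a unit quaternion [w, x, y, z].
In Python, from bench import ctrl, imaging, workorder gives the robot as it stands.
- The arm moves only by the shell command python3 -m pendant 'ROWS' [OPENING]. ROWS is JSON, a list of rows, each a list of 4 numbers: the shift along the tool's x, y, z in cm, then the turn about the tool's z in degrees. In form: [[dx, dy, dz, roll], ...]. A call has 1 to 12 rows; each row is the pose to reach, as a shift and turn from the pose commanded when the call began, along the tool's axes at that moment; what a row does not reach only later rows make up. A row lasts 1/12 s, in which the tool goes at most 41.7 mm and 7.16 degrees, less where a joint would pass 70% of its speed; a pose out of reach is approached as far as the arm can. A call with a gripper value outside its range is refused whole. OPENING is the opening, from 0 (shut) to 1 (fully open), set as the call begins (- or left out, the last holds). The fingers move at their own pace and stop on an object; the grip force is fixed at half the most. Time passes only in rows, so rows that repeat a pose let the fingers close. It gives the time, the measured TCP pose, the force, the opening and the grip force at its end, in the units of the state.
- ctrl.get_obs(): the state, without advancing time (a new reading comes with each control period).
- imaging.camera(name): name is "scene" or "top" or "wrist"; returns the picture (400x640x3 uint8, red, green, blue); there is no depth.
- imaging.camera_info(name): a dict with "K" (3x3 intrinsics, pixels), "k1" (the pictures are not rectified: a ray, as slopes to the right and down, at radius r is drawn at 1 + k1 r^2 times it, then the intrinsics apply), "T" (4x4, takes a point from camera to world coordinates); the wrist camera has in their place "tool_from_camera" (4x4, takes a point from camera to tool coordinates, whose origin is the TCP and whose axes are the flange's). Camera axes: x right, y up, looking along -z (the intrinsics and any distortion apply to the point x, -y, -z); pixel columns grow to the right and rows downward; lengths in m; the calibration is good to about 2 mm. A picture is of the moment at which its call begins: read the wrist's pose just before it. camera_info takes no time and is no camera call.
- workorder.hand_in(): hands the job in; it is judged then, once.
The state is a dict: "time_s": time; "q": joint angles; "dq": joint speeds; "joint_efforts": joint torques, N m; "eef_pos": TCP position; "eef_rot": TCP orientation; "wrist_force": force on the tool from outside, world axes, zero at the start; "torque": the same for the moment, N m; "opening": opening from 0.0 (shut) to 1.0 (fully open); "grasp_force": force on a finger pad.
Only numpy, scipy, OpenCV 4.12 (cv2) and the standard library are available. Lean on these libraries where they do the work, as an engineer would, in place of code of your own. Each camera call takes 0.05 s, during which the arm holds its last target. There are 200 camera calls.

## Task

Take the hook pole off its rest, hook it into the steel eye at the top of the cupboard's flap and swing the flap all the way down until it lies open and level. Then lay the pole back on its two-post rest. Move the flap with the pole only, never with the hand, and leave the jar, the mitre box and the offcut where they are.

Things in the scene. Friction and masses are not known exactly. Their poses are not given: they have to be found in the camera images.
- hook_pole: Pole, origin at the centre of its square wooden handle (130 long, 22 x 22 mm); x along the pole to the hook, z up. A 10 mm round steel rod runs on along x to x = 140 mm, there bends straight down (-z) into a 10 mm thick prong ending 42 mm below the rod's axis. About 120 g, centre of mass 20 mm ahead of the origin. Starts lying level on the rest, prong hanging down.
- hook_tip (a point): The lower end of the prong, at (140, 0, -42) mm in the pole's frame; axes as the pole's.
- pole_rest: Fixed wooden rest, origin at its underside's centre, x along the pole it carries, z up. Base board 130 x 90 x 12 mm; two posts 14 mm thick at x = -48 and 48 mm, each with a notch open at the top: 34 mm wide, floor 75 mm above the table, cheeks 16 mm high and 18 mm thick. The handle can be gripped between the posts.
- rest_seat (a point): Where the centre of the pole's handle lies when it rests in both notches: 86 mm above the table, midway between the posts; axes as the rest's.
- cupboard: Fixed white cupboard, 300 wide (y) x 170 deep (x) x 302 mm high, origin at its underside's centre; its front looks along its own -x, z up. Open niche in the lower half; a flap closes the upper half of the front, with the eye at the middle of the flap's upper edge.
- flap_hinge (a point): Middle of the flap's hinge line, on the cupboard's front at (-85, 0, 165) mm in the cupboard's frame. Axes turn with the flap: y along the hinge line, x into the cupboard and z up along the flap when it is closed.
- eye_bar (a point): Middle of the eye's crossbar, (-44, 0, 167) mm in the flap's frame; axes as the flap's. The eye is a rectangular loop of 8 mm round steel: crossbar parallel to the hinge, two legs rising outwards at 45 degrees from the flap's upper front edge. Seen from above when closed, 28 mm are free between crossbar and flap face and 60 mm between the legs: the prong goes down there.
- flap (a joint): Angle of the flap, rad: 0 closed, upright; grows as its top swings out from the cupboard's front and down; 1.57 fully down, level, at its stop. Plywood panel 298 wide x 135 high x 12 mm, 0.2 to 0.42 kg, on a stiff friction hinge (about 0.4 N m): it stays where it is left and must be drawn all the way. Starts closed or up to 0.15 ajar.
- jar: Bystander: glass jar, 64 mm in diameter and 90 mm high, standing in the cupboard's niche. Origin at its underside's centre.
- mitre_box: Bystander: black slotted mitre box, 250 x 90 x 67 mm, loose on the table. Origin at its underside's centre, x along its length.
- offcut: Bystander: loose wooden offcut, 160 x 45 x 30 mm, on the table. Origin at its underside's centre, x along its length.
Mind the look-alikes: they are no part of the job. What is shaped like the hook_pole but green is not meant. Of the things shaped like the pole_rest, the wooden one is meant.

How it is judged:
By the outcome, as a careful person would: the job done as asked, in the order asked, and still so for the second after the job is handed in, with the robot touching nothing.
It also fails if it takes over 58 s, if anything falls off the work surface, if the arm or the gripper's body presses on something with over 40 N, if the wrist force passes 120 N, or if a joint passes its speed limit or range.

## Working session

There is one attempt and no reset: what is moved stays moved. The work goes in short steps, Python scripts to look and compute and a shell command to move; the robot and the scene stay as the last step left them, time stands still between calls to the robot, and variables do not carry over. Pictures are saved under pics/ and viewed, at most 10 in all, crops included, and the job is handed in when it is done.

```bash
mkdir -p pics; ls; python3 - <<'E'
from bench import ctrl, imaging
import cv2
o=ctrl.get_obs();print(o)
for n in("scene","top"):
    im=imaging.camera(n);cv2.imwrite(f"pics/{n}0.png",im[:,:,::-1])
    print(n,imaging.camera_info(n))
print(imaging.camera_info("wrist"))
E
```

```text
pics
{'time_s': 0.0, 'q': array([ 1.08274339e+00,  1.81537885e-01,  1.60798116e+00, -1.97264030e-06,
        1.35378579e+00, -2.06300112e-01]), 'dq': array([ 1.11476196e-03,  1.60009034e-04,  7.77401626e-04,  2.58937674e-05,
       -4.07442338e-04,  9.47137538e-04]), 'joint_efforts': array([ 1.69606938e-03, -4.44873977e+01, -3.51338375e+01, -1.57006825e-04,
        9.23768501e-03, -1.35788221e-05]), 'eef_pos': array([0.15961828, 0.55188312, 0.25239886]), 'eef_rot': array([-2.90374037e-04,  1.40410634e-01,  9.90092986e-01, -8.05340802e-04]), 'wrist_force': array([-0.58985183,  0.08279312,  0.76809527]), 'torque': array([ 0.01671791, -0.06274867,  0.02435038]), 'grasp_force': 0.0, 'opening': 1.0002733474858199}
scene {'K': array([[368.4507212 ,   0.        , 316.73546344],
       [  0.        , 368.4507212 , 201.63503925],
       [  0.        ,   0.        ,   1.        ]]), 'k1': -0.07828359507654865, 'T': array([[ 0.74118764, -0.44705982,  0.5007778 ,  1.13400659],
       [ 0.67127646,  0.49955193, -0.54757263, -0.69612269],
       [-0.00536679,  0.74201442,  0.67036244,  0.99640221]
[... 362 characters left out ...]
00352234, -0.07699364],
       [ 0.00218743,  0.21233118,  0.97719531,  1.42565285],
       [ 0.        ,  0.        ,  0.        ,  1.        ]])}
{'K': array([[300.2038389 ,   0.        , 318.77942382],
       [  0.        , 300.2038389 , 199.78145758],
       [  0.        ,   0.        ,   1.        ]]), 'k1': -0.0026922110606686176, 'tool_from_camera': array([[ 5.76216285e-04,  9.47845853e-01,  3.18728580e-01,
         8.21556529e-02],
       [ 9.99999805e-01, -4.69150701e-04, -4.12682246e-04,
         1.77542580e-05],
       [-2.41627419e-04,  3.18728755e-01, -9.47845938e-01,
        -1.20493415e-01],
       [ 0.00000000e+00,  0.00000000e+00,  0.00000000e+00,
         1.00000000e+00]])}
```

View pics/scene0.png

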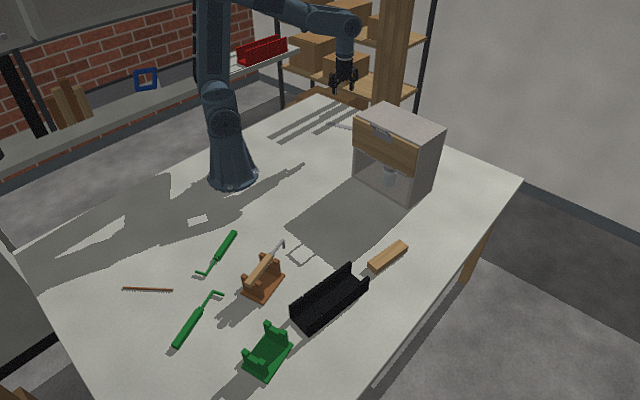

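View pics/top0.png

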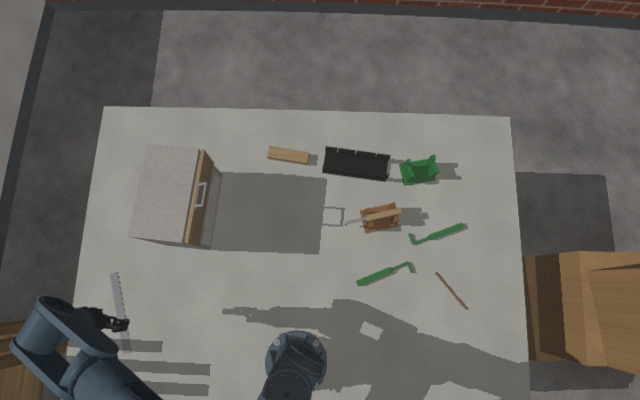

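The scene view shows the wooden rest with its pole at about (262,275) and the cupboard at (400,150), with the flap's eye at (381,130). In the top view the rest is at (380,216), with the pole's hook pointing left to (346,222), and the eye is at (200,195). I'll enlarge both regions next.

```bash
cat > h.py <<'E'
import numpy as np, cv2
from bench import imaging, ctrl
from scipy.spatial.transform import Rotation as R
def ray(n,u,v,T=None):
    c=imaging.camera_info(n);K=c["K"]
    p=cv2.undistortPoints(np.array([[[u,v]]],float),K,np.array([c["k1"],0,0,0.]))[0,0]
    T=c["T"] if T is None else T
    return T[:3,3],T[:3,:3]@np.array([p[0],-p[1],-1])
def wristT(o):
    T=np.eye(4);q=o["eef_rot"];T[:3,:3]=R.from_quat(q,scalar_first=True).as_matrix();T[:3,3]=o["eef_pos"]
    return T@imaging.camera_info("wrist")["tool_from_camera"]
def atz(n,u,v,z,T=None):
    o,d=ray(n,u,v,T);return o+d*(z-o[2])/d[2]
def tri(a,b):
    A=np.zeros((3,3));y=np.zeros(3)
    for o,d in(a,b):
        d=d/np.linalg.norm(d);P=np.eye(3)-np.outer(d,d);A+=P;y+=P@o
    p=np.linalg.solve(A,y);gap=[np.linalg.norm(np.cross(p-o,d/np.linalg.norm(d))) for o,d in(a,b)]
    return p,gap
E
python3 - <<'E'
import cv2,numpy as np
s=cv2.imread("pics/scene0.png");t=cv2.imread("pics/top0.png")
def c(i,x,y):return cv2.resize(i[y:y+75,x:x+100],(400,300),interpolation=cv2.INTER_CUBIC)
cv2.imwrite("pics/m.png",np.vstack([np.hstack([c(t,330,180),c(t,150,140)]),np.hstack([c(s,220,230),c(s,340,95)])]))
E
```

```text
(no output)
```

View pics/m.png

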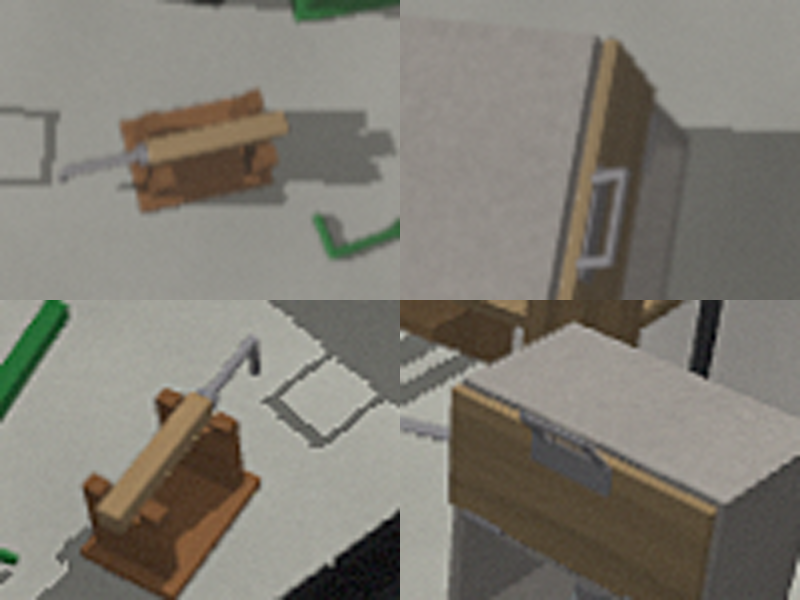

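The montage shows the handle's top face centred at panel (218,138), which is top pixel (384.5,214.4), with the rod end at (346,224). The middle of the eye's crossbar is at top pixel (203,194.5). The flap looks nearly closed.

```bash
python3 - <<'E'
from h import *
f=lambda X,Y,x,y:((X+.5)/4-.5+x,(Y+.5)/4-.5+y)
np.set_printoptions(precision=4,suppress=True)
H=lambda X,Y,z:atz("top",*f(X,Y,330,180),z)
a=(H(150,141,.097)+H(152,162,.097))/2;b=(H(284,113,.097)+H(288,135,.097))/2
d=a-b;print("handle",(a+b)/2,np.linalg.norm(d),np.degrees(np.arctan2(d[1],d[0])))
print("rodend",H(64,176,.086))
r=(H(120,122,.012),H(260,91,.012),H(140,212,.012),H(275,181,.012));print("base",*r,sum(r)/4)
E_=lambda X,Y,z:atz("top",*f(X-400,Y,150,140),z)
p,q=E_(618,172,.332),E_(608,264,.332);print("bar",p,q,(p+q)/2,np.degrees(np.arctan2(*(p-q)[:2])))
c=[atz("top",u,v,.302) for u,v in((199.5,149.5),(149,146),(131,238),(187,246.5))];print("cup",*c)
for i in range(4):print(np.linalg.norm(c[i]-c[i-1]))
S=lambda X,Y,z:atz("scene",*f(X,Y-300,220,230),z)
print("scene handle", (S(188,397,.097)+S(210,405,.097)+S(101,510,.097)+S(125,522,.097))/4)
print("hook tip scene z.044",S(257,372,.046))
S2=lambda X,Y,z:atz("scene",*f(X-400,Y-300,340,95),z)
print("cup scene top corners",S2(455,385,.302),S2(720,503,.302))
print("flap top corners",S2(453,388,.3),S2(715,514,.3))
E
```

```text
handle [ 0.5299 -0.3026  0.097 ] 0.12517894764451692 103.05616975974819
rodend [ 0.4932 -0.1646  0.086 ]
base [ 0.5578 -0.2224  0.012 ] [ 0.5917 -0.3574  0.012 ] [ 0.4717 -0.2418  0.012 ] [ 0.5046 -0.3704  0.012 ] [ 0.5314 -0.298   0.012 ]
bar [0.5696 0.2801 0.332 ] [0.4987 0.281  0.332 ] [0.5342 0.2806 0.332 ] 90.7521022431195
cup [0.685  0.3151 0.302 ] [0.6933 0.4799 0.302 ] [0.3984 0.4988 0.302 ] [0.3785 0.3238 0.302 ]
0.30668782453488214
0.1649943554160024
0.2954911614106396
0.17622133299731935
scene handle [ 0.5358 -0.3048  0.097 ]
hook tip scene z.044 [ 0.4971 -0.1664  0.046 ]
cup scene top corners [0.3922 0.3253 0.302 ] [0.6846 0.3168 0.302 ]
flap top corners [0.3922 0.3224 0.3   ] [0.6887 0.302  0.3   ]
```

```bash
cat >> h.py <<'E'
def go(x,y,z,yaw,o=None):
    "rows values for TCP target; yaw = heading of tool x, deg"
    o=o or ctrl.get_obs();M=R.from_quat(o["eef_rot"],scalar_first=True).as_matrix()
    d=M.T@(np.array([x,y,z])-o["eef_pos"])*100
    r=-(yaw-np.degrees(np.arctan2(M[1,0],M[0,0])));r=(r+180)%360-180
    print("row",d.round(2),round(r,1),"| t",round(o["time_s"],2),"q",o["q"].round(2))
E
python3 -c "
from h import *
go(.5275,-.2836,.25,104.5)"
```

```text
row [-58.57 -70.03   0.34] 59.4 | t 0.1 q [ 1.08  0.18  1.61 -0.    1.35 -0.21]
```

```bash
python3 -m pendant '[[-58.57,-70.03,0.34,59.4],[-58.57,-70.03,0.34,59.4],[-58.57,-70.03,0.34,59.4],[-58.57,-70.03,0.34,59.4],[-58.57,-70.03,0.34,59.4],[-58.57,-70.03,0.34,59.4],[-58.57,-70.03,0.34,59.4],[-58.57,-70.03,0.34,59.4],[-58.57,-70.03,0.34,59.4],[-58.57,-70.03,0.34,59.4],[-58.57,-70.03,0.34,59.4],[-58.57,-70.03,0.34,59.4]]' 1; python3 -c "
from h import *
go(.5275,-.2836,.25,104.5)"
```

```text
time_s: 1.1
eef_pos: [0.3614, 0.0928, 0.2515]
eef_rot: [0.0, 0.613, 0.79, 0.0]
wrist_force: [0.7, 0.3, 1.4]
opening: 1.001
grasp_force: 0.0
row [-40.59   6.69   0.15] -0.0 | t 1.1 q [-0.07 -0.31  2.08  0.    1.38 -0.32]
```

```bash
python3 -m pendant '[[-40.6,6.7,0.15,0],[-40.6,6.7,0.15,0],[-40.6,6.7,0.15,0],[-40.6,6.7,0.15,0],[-40.6,6.7,0.15,0],[-40.6,6.7,0.15,0],[-40.6,6.7,0.15,0],[-40.6,6.7,0.15,0],[-40.6,6.7,0.15,0],[-40.6,6.7,0.15,0],[-40.6,6.7,0.15,0],[-40.6,6.7,0.15,0]]' 1; python3 - <<'E'
from h import *
go(.5275,-.2836,.25,104.5)
o=ctrl.get_obs();im=imaging.camera("wrist");cv2.imwrite("pics/w1.png",im[:,:,::-1]);np.savez("w1.npz",T=wristT(o))
E
```

```text
time_s: 2.1
eef_pos: [0.5273, -0.2833, 0.2484]
eef_rot: [-0.001, 0.614, 0.79, 0.0]
wrist_force: [0.0, 0.2, 0.3]
opening: 0.995
grasp_force: 0.0
row [-0.04  0.01 -0.16] -0.2 | t 2.1 q [-0.69  0.24  1.55  0.    1.36 -0.94]
```

View pics/w1.png

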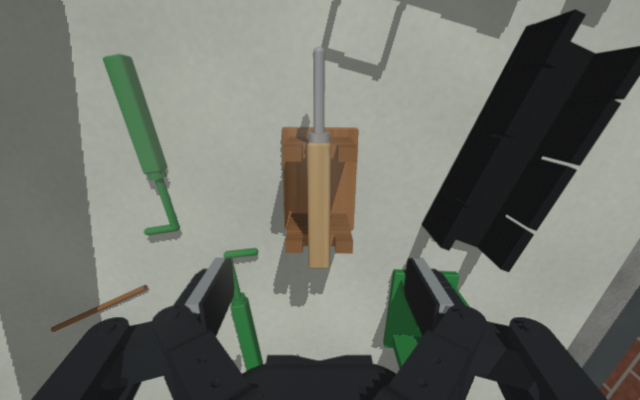

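The wrist view shows the handle upright in the image, from its front end at (318,140) to its rear end at (318.5,267), with the rod end at (319,49). The tool is aligned with the pole.

```bash
python3 - <<'E'
from h import *
T=np.load("w1.npz")["T"];np.set_printoptions(precision=4,suppress=True)
W=lambda u,v,z:atz("wrist",u,v,z,T)
a,b=W(318,140,.097),W(318.5,267,.097);d=a-b
print(a,b,np.linalg.norm(d),"ctr",(a+b)/2,"yaw",np.degrees(np.arctan2(d[1],d[0])))
print("rodend",W(319,48,.089),"len",np.linalg.norm(W(319,48,.089)-(a+b)/2))
# posts tops z .091: outer edges of cheeks
for p in((282,128),(358,128),(286,252),(353,252)):print(p,W(*p,.091))
c=(a+b)/2;y=np.radians(104.5);g=c[:2]+.02*np.array([np.cos(y),np.sin(y)]);print(g);go(*g,.089,104.5)
E
```

```text
[ 0.5146 -0.2375  0.097 ] [ 0.5471 -0.363   0.097 ] 0.1296898192848035 ctr [ 0.5309 -0.3002  0.097 ] yaw 104.5237030057098
rodend [ 0.4967 -0.164   0.089 ] len 0.1406647676312345
(282, 128) [ 0.4805 -0.2359  0.091 ]
(358, 128) [ 0.5471 -0.2188  0.091 ]
(286, 252) [ 0.511  -0.3577  0.091 ]
(353, 252) [ 0.5783 -0.3404  0.091 ]
[ 0.5258 -0.2809]
row [ 0.08 -0.07 15.97] -0.1 | t 2.15 q [-0.69  0.24  1.55  0.    1.36 -0.94]
```

```bash
python3 -m pendant '[[0.1,-0.1,4,0],[0.1,-0.1,8,0],[0.1,-0.1,11,0],[0.1,-0.1,13,0],[0.1,-0.1,14.5,0],[0.1,-0.1,15.5,0],[0.1,-0.1,16,0],[0.1,-0.1,16,0]]' 1;  python3 -m pendant '[[0,0,0,0],[0,0,0,0],[0,0,0,0],[0,0,0,0],[0,0,0,0],[0,0,0,0],[0,0,0,0],[0,0,0,0]]' 0
```

```text
time_s: 2.82
eef_pos: [0.526, -0.2798, 0.0894]
eef_rot: [-0.001, 0.612, 0.791, 0.0]
wrist_force: [-0.2, 0.7, 0.8]
opening: 1.001
grasp_force: 0.0
time_s: 3.48
eef_pos: [0.5268, -0.2814, 0.0907]
eef_rot: [0.001, 0.613, 0.79, -0.0]
wrist_force: [-0.7, 0.1, 5.4]
opening: 0.245
grasp_force: 59.8
```

```bash
python3 -m pendant '[[0,0,-1,0],[0,0,-3,0],[0,0,-6,0],[0,0,-10,0],[0,0,-14,0],[0,0,-18,0],[0,0,-22,0],[0,0,-26,0],[0,0,-30,0],[0,0,-32,0],[0,0,-32,0]]';python3 -c "
from h import *
go(.5236,.1208,.41,87)"
```

```text
time_s: 4.4
eef_pos: [0.5274, -0.2818, 0.4171]
eef_rot: [0.005, 0.612, 0.79, -0.0]
wrist_force: [0.1, -1.0, -0.5]
opening: 0.246
grasp_force: 58.9
row [39.08  9.68  0.44] 17.5 | t 4.4 q [-0.69  0.14  1.33 -0.    1.66 -0.94]
```

```bash
python3 -m pendant '[[4,1,0.2,2],[8,2,0.4,5],[12,3,0.4,8],[16,4,0.4,12],[20,5,0.4,15],[24,6,0.4,17.5],[28,7,0.4,17.5],[32,8,0.4,17.5],[35,9,0.4,17.5],[37.5,9.4,0.4,17.5],[39,9.7,0.4,17.5],[39,9.7,0.4,17.5]]'; python3 - <<'E'
from h import *
go(.5236,.1208,.41,87)
o=ctrl.get_obs();im=imaging.camera("wrist");cv2.imwrite("pics/w2.png",im[:,:,::-1]);np.savez("w2.npz",T=wristT(o))
im=imaging.camera("top");cv2.imwrite("pics/t2.png",im[:,:,::-1])
E
```

```text
time_s: 5.4
eef_pos: [0.5216, 0.124, 0.4044]
eef_rot: [-0.001, 0.724, 0.69, -0.001]
wrist_force: [0.3, -0.4, -0.9]
opening: 0.246
grasp_force: 59.0
row [-0.31  0.21 -0.56] 0.2 | t 5.4 q [0.01 0.01 1.49 0.   1.64 0.06]
```

View pics/w2.png

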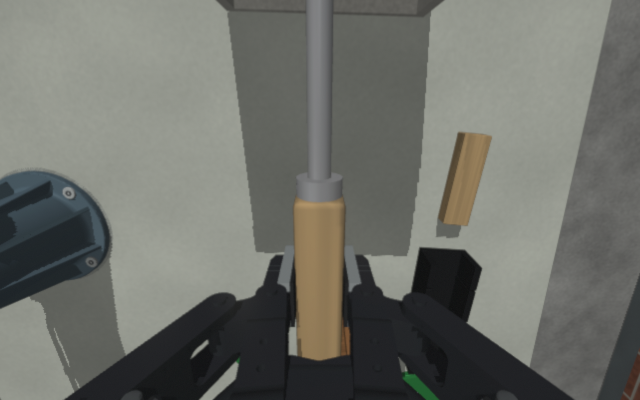

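The wrist view shows the pole held straight in the fingers, but the eye is out of view beyond the top edge. I'll enlarge the top and scene cameras around the eye and hook.

```bash
python3 - <<'E'
from h import *
s=imaging.camera("scene")[:,:,::-1];cv2.imwrite("pics/s2.png",s);t=cv2.imread("pics/t2.png")
def c(i,x,y):return cv2.resize(i[y:y+100,x:x+66],(396,600),interpolation=cv2.INTER_CUBIC)
cv2.imwrite("pics/m2.png",np.hstack([c(t,175,140),c(s,345,85)]))
E
```

```text
(no output)
```

View pics/m2.png

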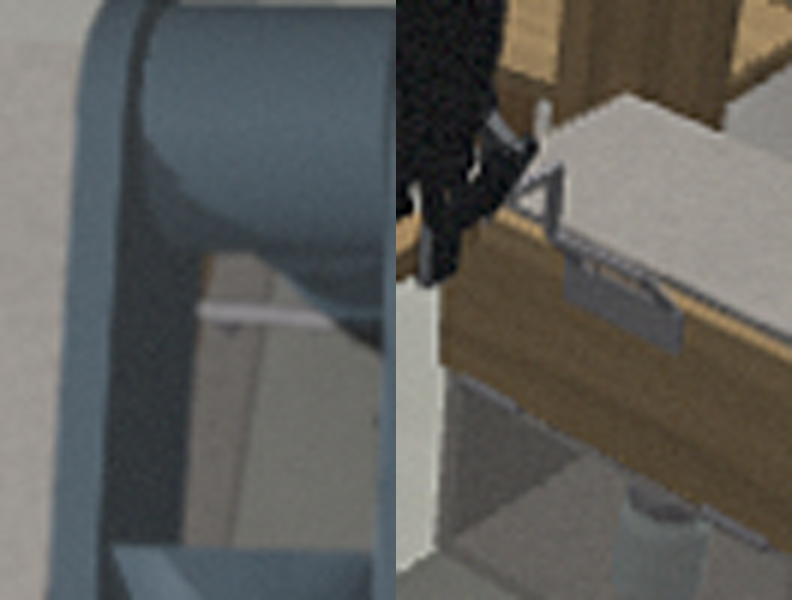

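The scene panel shows the hook tip at panel (553,238), about scene pixel (371.2,124.7), with the loop almost edge-on behind it. The top camera is blocked by the arm. I'll fit the cupboard pose and flap angle to the points read so far.

```bash
cat > fit.py <<'E'
from h import *
from scipy.optimize import least_squares
def proj(n,P):
    c=imaging.camera_info(n);q=np.linalg.inv(c["T"])@np.append(P,1);s=np.array([q[0],-q[1]])/-q[2]
    s=s*(1+c["k1"]*(s@s));return np.array([c["K"][0,0]*s[0]+c["K"][0,2],c["K"][1,1]*s[1]+c["K"][1,2]])
def cup(p,l):
    c,s=np.cos(p[2]),np.sin(p[2]);return np.array([p[0]+c*l[0]-s*l[1],p[1]+s*l[0]+c*l[1],l[2]])
def flap(p,l):
    t=p[3];x,y,z=l # top swings to -x
    return cup(p,[-.085+x*np.cos(t)-z*np.sin(t),y,.165+x*np.sin(t)*1+z*np.cos(t)])
g=lambda X,Y,x,y:np.array([(X+.5)/4-.5+x,(Y+.5)/4-.5+y])
obs=[("top",cup,(-.085,-.15,.302),g(198,38,150,140),1),("top",cup,(.085,-.15,.302),(149,146),2),("top",cup,(.085,.15,.302),(131,238),2),
("top",cup,(-.085,.15,.302),(187,246.5),2),("scene",cup,(-.085,.15,.302),g(57,83,340,95),1),("scene",cup,(-.085,-.15,.302),g(322,203,340,95),1),
("scene",cup,(.085,.15,.302),g(175,22,340,95),1),
("scene",flap,(-.012,.149,0),g(50,203,340,95),1),("scene",flap,(-.012,-.149,.135),g(315,214,340,95),1),
("top",flap,(-.044,-.034,.167),g(220,172,150,140),1),("top",flap,(-.044,.034,.167),g(206,263,150,140),1)]
if __name__=="__main__":
    np.set_printoptions(precision=4,suppress=True)
    f=lambda p:np.concatenate([(proj(n,h(p,l))-px)/w for n,h,l,px,w in obs])
    r=least_squares(f,[.538,.404,np.radians(87),.05],loss="soft_l1");p=r.x
    print(p,np.degrees(p[2]));print(r.fun.reshape(-1,2))
    b=flap(p,(-.044,0,.167));print("bar",b,"hinge",flap(p,(0,0,0)))
    np.save("p.npy",p)
    for t in(0,.075,.15):
        q=p.copy();q[3]=t
        print(t,"top bar",proj("top",flap(q,(-.044,0,.167))),"scene bar m2",[((proj("scene",flap(q,(-.044,y,.167)))-(345,85))*6+(396,0)).round() for y in(.034,-.034)],
         "flap top corners m2",[((proj("scene",flap(q,(-.012,y,.135)))-(345,85))*6+(396,0)).round() for y in(.149,.034,-.034)])
E
python3 fit.py; python3 -c "
from fit import *
p=np.load('p.npy')
o=ctrl.get_obs();M=R.from_quat(o['eef_rot'],scalar_first=True).as_matrix()
tip=o['eef_pos']+M@[.119,0,.0045+.042];print(tip,proj('scene',tip),'seen tip 371.2 124.7', o['eef_pos'])"
```

```text
[0.5433 0.4102 1.5059 0.0042] 86.28366954424207
[[ 0.2669 -0.372 ]
 [-0.7242 -0.7914]
 [-0.9317 -0.1571]
 [-1.7083 -1.6748]
 [ 0.2406 -0.7847]
 [ 0.0913  0.4577]
 [-1.6636  0.2781]
 [-1.8225  0.5786]
 [-0.6014 -0.4701]
 [-0.0091  0.2685]
 [-0.0601 -0.4973]]
bar [0.5349 0.2808 0.3318] hinge [0.5378 0.3254 0.165 ]
0 top bar [202.5961 193.7813] scene bar m2 [array([552., 227.]), array([643., 270.])] flap top corners m2 [array([439., 187.]), array([581., 254.]), array([670., 297.])]
0.075 top bar [207.0081 194.4279] scene bar m2 [array([538., 240.]), array([629., 284.])] flap top corners m2 [array([428., 195.]), array([570., 262.]), array([660., 305.])]
0.15 top bar [211.3805 195.1286] scene bar m2 [array([524., 254.]), array([615., 298.])] flap top corners m2 [array([418., 203.]), array([559., 271.]), array([649., 315.])]
[0.52875272 0.23929733 0.35826417] [370.61697104 123.68675286] seen tip 371.2 124.7 [0.52254001 0.120489   0.4048392 ]
```

The fit gives a closed flap (θ≈0) with the bar at (0.535, 0.281, 0.332), within about 1 px in both cameras. I'll move above the gap and check before descending.

```bash
python3 -c "
from h import *
go(.5299,.18,.41,87)"
```

```text
row [ 5.98  0.42 -0.52] -0.0 | t 5.55 q [ 0.01  0.01  1.49 -0.    1.64  0.06]
```

```bash
python3 -m pendant '[[1,0.1,-0.5,0],[3,0.2,-0.5,0],[4.5,0.4,-0.5,0],[5.5,0.4,-0.5,0],[6,0.4,-0.5,0],[6,0.4,-0.5,0],[6,0.4,-0.5,0]]'; python3 - <<'E'
from fit import *
o=ctrl.get_obs()
go(.5299,.18,.3515,87)
s=imaging.camera("scene")[:,:,::-1];cv2.imwrite("pics/s3.png",s);t=imaging.camera("top")[:,:,::-1];cv2.imwrite("pics/t3.png",t)
def c(i,x,y):return cv2.resize(i[y:y+75,x:x+50],(400,600),interpolation=cv2.INTER_CUBIC)
cv2.imwrite("pics/m3.png",np.hstack([c(t,180,150),c(s,350,85)]))
M=R.from_quat(o['eef_rot'],scalar_first=True).as_matrix()
for d in(0,.042):
    P=o['eef_pos']+M@[.119,0,.0045+d];print(P.round(4),"s",((proj('scene',P)-(350,85))*8+(400,0)).round(),"t",((proj('top',P)-(180,150))*8).round())
E
```

```text
time_s: 6.13
eef_pos: [0.5301, 0.1802, 0.4108]
eef_rot: [0.0, 0.726, 0.688, -0.0]
wrist_force: [0.3, -0.5, -1.9]
opening: 0.242
grasp_force: 58.9
row [-0.02 -0.02  5.93] -0.0 | t 6.13 q [ 0.12  0.06  1.43 -0.    1.65  0.17]
[0.5364 0.2991 0.4063] s [672. 163.] t [ 68. 298.]
[0.5364 0.299  0.3643] s [661. 251.] t [107. 325.]
```

View pics/m3.png

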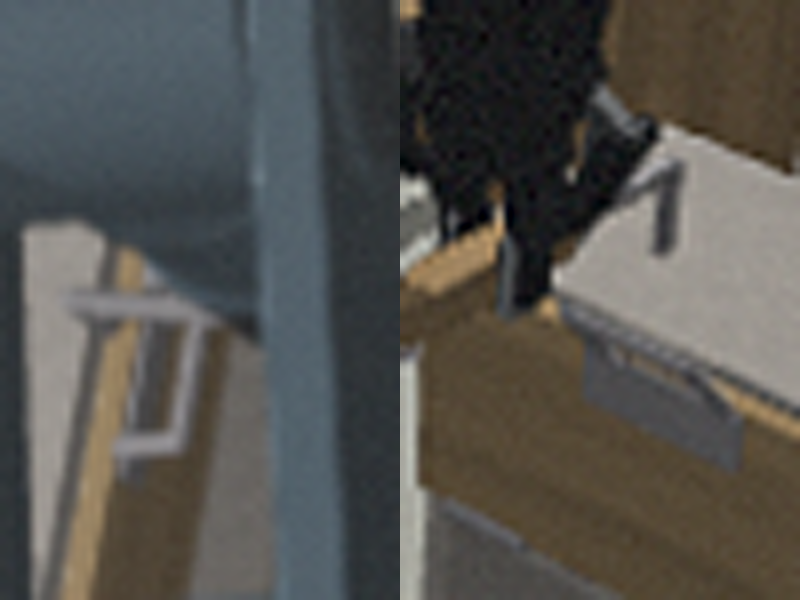

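The top panel shows the rod end at (68,300) with the bar running (194,262) to (174,445). Taken down to bar height the prong lands at about (137,346), roughly 17 mm inward of the bar and centred, so I'll descend.

```bash
python3 -m pendant '[[0,0,1,0],[0,0,2.5,0],[0,0,4,0],[0,0,5,0],[0,0,5.7,0],[0,0,6.0,0],[0,0,6.0,0],[0,0,6.0,0]]'; python3 - <<'E'
from fit import *
go(.5299,.18,.35,87)
s=imaging.camera("scene")[:,:,::-1];t=imaging.camera("top")[:,:,::-1]
def c(i,x,y):return cv2.resize(i[y:y+75,x:x+50],(400,600),interpolation=cv2.INTER_CUBIC)
cv2.imwrite("pics/m4.png",np.hstack([c(t,180,150),c(s,350,85)]))
p=np.load("p.npy")
hx=np.array([.5378,.3254]);u=np.array([np.cos(p[2]),np.sin(p[2])])
o=ctrl.get_obs();x0=o["eef_pos"]
# path: prong inner contact d=bar-9 (+3 pull), rod 9 above bar
for th in np.arange(0,1.66,.15):
    d=.044*np.cos(th)+.167*np.sin(th)-.009+.003;z=.165+.167*np.cos(th)-.044*np.sin(th)+.009+.0045
    P=hx-u*d-.119*np.array([np.cos(np.radians(87)),np.sin(np.radians(87))]);print(round(th,2),P.round(4),round(z,4), "shift cm",((x0[1]-P[1])*-100).round(2),((x0[2]-z)*100).round(2))
E
```

```text
time_s: 6.9
eef_pos: [0.5304, 0.1806, 0.3515]
eef_rot: [0.0, 0.726, 0.688, 0.0]
wrist_force: [0.0, -0.6, -1.1]
opening: 0.247
grasp_force: 58.9
row [-0.06 -0.04  0.15] -0.0 | t 6.9 q [ 0.12  0.08  1.52 -0.    1.54  0.17]
0.0 [0.5291 0.1686] 0.3455 shift cm -1.2 0.64
0.15 [0.5275 0.1442] 0.337 shift cm -3.64 1.49
0.3 [0.526  0.1214] 0.325 shift cm -5.93 2.69
0.45 [0.5247 0.1005] 0.3097 shift cm -8.01 4.22
0.6 [0.5235 0.0822] 0.2915 shift cm -9.84 6.04
0.75 [0.5225 0.0668] 0.2707 shift cm -11.38 8.12
0.9 [0.5217 0.0547] 0.2478 shift cm -12.59 10.41
1.05 [0.5212 0.0461] 0.2234 shift cm -13.45 12.85
1.2 [0.5208 0.0413] 0.198 shift cm -13.93 15.39
1.35 [0.5208 0.0403] 0.1721 shift cm -14.03 17.98
1.5 [0.521  0.0432] 0.1464 shift cm -13.74 20.55
1.65 [0.5214 0.0499] 0.1214 shift cm -13.07 23.05
```

View pics/m4.png

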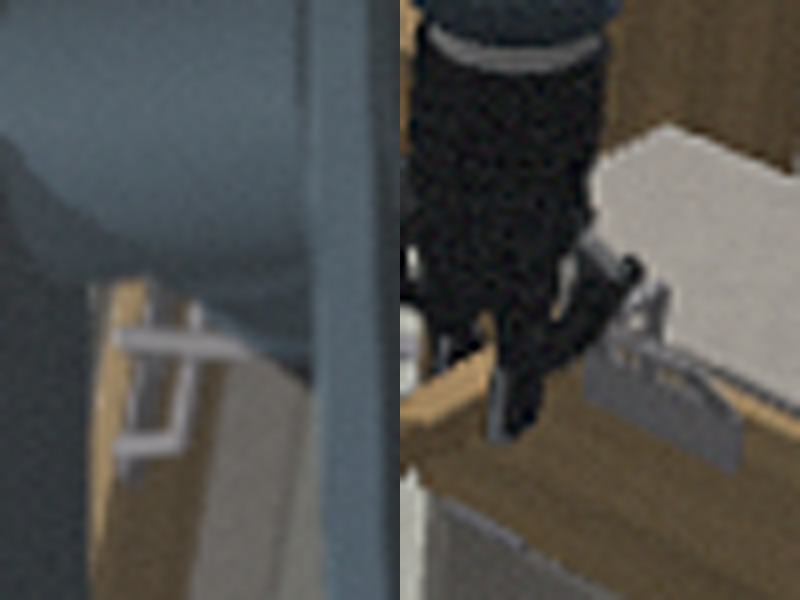

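The rod now lies over the bar with its end at top panel (115,335), and the prong is inside the loop. I'll draw the flap along its arc.

```bash
python3 -m pendant '[[-0.8,0,0.2,0],[-1.8,0,0.5,0],[-2.8,0,0.8,0],[-3.8,0,1.3,0],[-4.9,0,1.9,0],[-5.9,0,2.5,0],[-7.0,0,3.3,0],[-8.0,-0.1,4.1,0],[-9.0,-0.1,5.0,0],[-9.8,-0.1,6.0,0],[-10.6,-0.1,7.0,0],[-11.4,-0.1,8.0,0]]'; python3 -c "
from h import *
go(.5208,.0403,.1721,87)"
```

```text
time_s: 8.0
eef_pos: [0.5221, 0.0678, 0.2687]
eef_rot: [-0.002, 0.726, 0.688, 0.001]
wrist_force: [3.5, 19.6, -8.0]
opening: 0.246
grasp_force: 58.9
row [-2.8   0.04  9.65] -0.0 | t 8.0 q [-0.1   0.06  1.71  0.    1.37 -0.05]
```

```bash
python3 - <<'E'
from fit import *
s=imaging.camera("scene")[:,:,::-1];print(ctrl.get_obs()["wrist_force"])
cv2.imwrite("pics/m5.png",cv2.resize(s[70:220,290:490],(800,600),interpolation=cv2.INTER_CUBIC))
o=ctrl.get_obs();print(o["eef_pos"])
p=np.load("p.npy")
for t in(.4,.6,.75):
    q=p.copy();q[3]=t;print(t,[((proj("scene",flap(q,l))-(290,70))*4).round() for l in((-.012,.149,.135),(-.012,-.149,.135),(-.044,0,.167))])
E
```

```text
[-1.25996212  3.34374107 -2.78826679]
[0.52121766 0.06670204 0.26627652]
0.4 [array([211., 218.]), array([473., 350.]), array([306., 282.])]
0.6 [array([194., 241.]), array([455., 375.]), array([285., 316.])]
0.75 [array([183., 260.]), array([442., 396.]), array([271., 343.])]
```

View pics/m5.png

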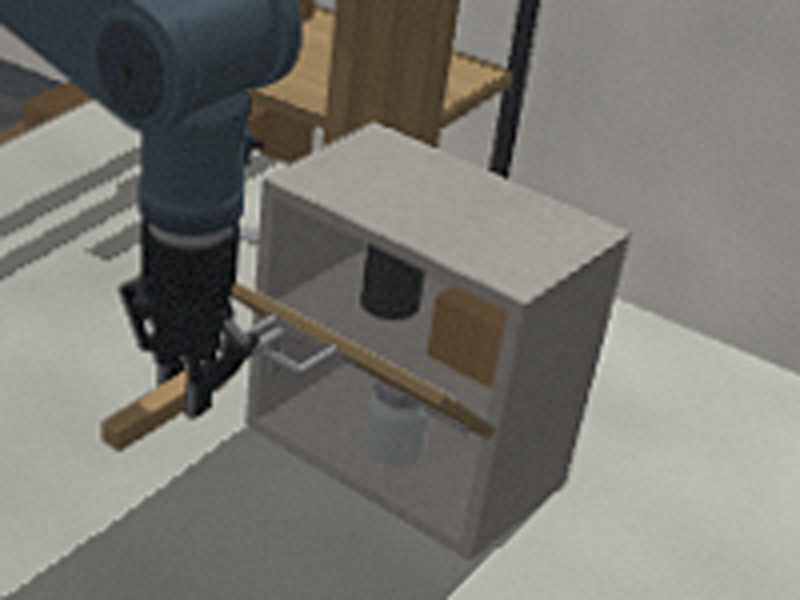

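The flap has swung to about 0.75 rad, with its right upper corner at (448,398), and the force has settled to 3 N. From here I'll push it down with the rod and ease the prong inwards.

```bash
python3 -m pendant '[[-0.6,0,0.9,0],[-1.1,0,1.9,0],[-1.5,0,3.1,0],[-1.9,0,4.3,0],[-2.1,0,5.5,0],[-2.2,0,6.8,0],[-2.1,0,8.1,0],[-2.0,0,9.4,0],[-1.8,0,10.7,0],[-1.6,0,11.9,0],[-1.4,0,12.6,0],[-1.3,0,13.0,0]]';  python3 -c "
from h import *
print(ctrl.get_obs()['wrist_force']);go(.5208,.053,.1345,87)"
```

```text
time_s: 9.05
eef_pos: [0.5218, 0.0539, 0.1394]
eef_rot: [-0.001, 0.726, 0.688, -0.0]
wrist_force: [0.8, 2.2, -0.1]
opening: 0.251
grasp_force: 60.5
[ 0.77088718  2.19261033 -0.12640902]
row [-0.09 -0.09  0.49] -0.1 | t 9.05 q [-0.12  0.2   1.83  0.    1.11 -0.07]
```

```bash
python3 -m pendant '[[0,0,0.2,0],[0,0,0.4,0],[0,0,0.5,0],[0,0,0.5,0]]'; python3 -m pendant '[[0,0,0.15,0],[0,0,0.3,0],[0,0,0.3,0],[0,0,0.3,0]]'; python3 - <<'E'
from fit import *
s=imaging.camera("scene")[:,:,::-1]
cv2.imwrite("pics/m6.png",cv2.resize(s[70:220,290:490],(800,600),interpolation=cv2.INTER_CUBIC))
p=np.load("p.npy")
for t in(1.4,1.5,1.57):
    q=p.copy();q[3]=t;print(t,[((proj("scene",flap(q,l))-(290,70))*4).round() for l in((0,.149,.135),(0,-.149,.135),(-.012,-.149,.135),(-.044,-.034,.167))])
E
```

```text
time_s: 9.38
eef_pos: [0.5224, 0.0538, 0.136]
eef_rot: [-0.0, 0.726, 0.688, 0.0]
wrist_force: [0.2, 5.5, -0.4]
opening: 0.247
grasp_force: 60.5
time_s: 9.72
eef_pos: [0.5227, 0.0537, 0.1332]
eef_rot: [0.0, 0.726, 0.688, 0.0]
wrist_force: [1.4, 3.7, 0.5]
opening: 0.241
grasp_force: 60.7
1.4 [array([158., 333.]), array([408., 476.]), array([405., 487.]), array([273., 469.])]
1.5 [array([157., 345.]), array([405., 489.]), array([402., 500.]), array([273., 482.])]
1.57 [array([156., 353.]), array([403., 497.]), array([401., 508.]), array([274., 491.])]
```

View pics/m6.png

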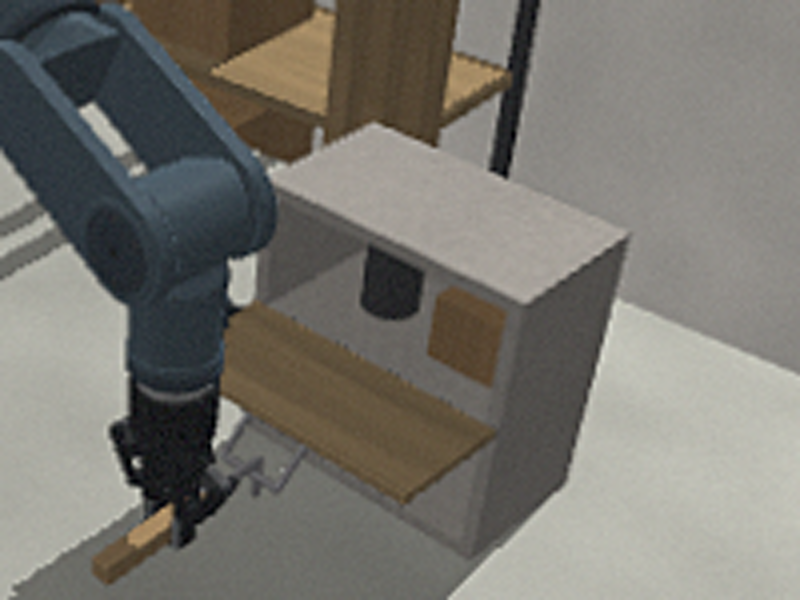

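The flap's corner is at (409,493), so it is nearly level. I'll ease inwards and push down until it meets the stop.

```bash
python3 -m pendant '[[0.3,0,0,0],[0.6,0,0,0],[0.6,0,0.2,0],[0.6,0,0.4,0],[0.6,0,0.4,0]]'; python3 -m pendant '[[0,0,0.2,0],[0,0,0.4,0],[0,0,0.4,0],[0,0,0.4,0]]'
```

```text
time_s: 10.18
eef_pos: [0.523, 0.0599, 0.129]
eef_rot: [0.0, 0.726, 0.688, 0.0]
wrist_force: [-0.3, 0.7, 4.2]
opening: 0.252
grasp_force: 61.4
time_s: 10.52
eef_pos: [0.5228, 0.0597, 0.1248]
eef_rot: [0.0, 0.726, 0.688, -0.0]
wrist_force: [0.6, 0.8, 2.4]
opening: 0.248
grasp_force: 61.2
```

I've used the ten views, so I'll track the flap's free edge numerically in the scene image.

```bash
cat > edge.py <<'E'
from fit import *
def brown(s):
    s=s.astype(float);return s[:,:,0]-s[:,:,2]   # R-B
def run():
    s=imaging.camera("scene");cv2.imwrite("pics/now.png",s[:,:,::-1]);b=brown(s);p=np.load("p.npy")
    old=cv2.resize(cv2.imread("pics/m6.png"),(200,150),interpolation=cv2.INTER_AREA)[:,:,::-1];bo=brown(old)
    for yl in(-.14,-.12,-.10,-.08):
        q=p.copy();q[3]=1.57;e=proj("scene",flap(q,(-.012,yl,.135)));u=int(round(e[0]))
        def last(col,off):
            i=np.where(col>18)[0];i=i[(i+off>e[1]-25)&(i+off<e[1]+15)];return (i.max()+off) if len(i) else None
        pr=[]
        for t in(1.4,1.5,1.57):
            q[3]=t;a=proj("scene",flap(q,(-.012,yl,.135)));c=proj("scene",flap(q,(-.012,yl-.02,.135)));pr.append(round(float(a[1]+(c-a)[1]/(c-a)[0]*(u-a[0])),1))
        print(yl,u,"now",last(b[:,u],0),"m6",last(bo[:,u-290],70),"pred",pr)
if __name__=="__main__":run()
E
python3 edge.py
```

```text
-0.14 388 now 194 m6 194 pred [190.0, 193.4, 195.5]
-0.12 384 now 191 m6 192 pred [187.7, 191.1, 193.2]
-0.1 379 now 188 m6 189 pred [184.8, 188.1, 190.2]
-0.08 375 now 186 m6 186 pred [182.5, 185.8, 187.9]
```

```bash
cat > pitch.py <<'E'
from h import *
def rep(im,l):
    im=cv2.GaussianBlur(im,(3,3),0).astype(float);b=im[:,:,0]-im[:,:,2]
    out=[]
    for r in(60,100,140):   # rod: outermost strong gradients near 320
        g=np.abs(np.diff(im[r,290:350].sum(1)));i=np.argsort(g)[::-1];L=[k for k in i if k<30][0];Rr=[k for k in i if k>=30][0];out.append((r,L+290,Rr+290))
    c=b[:,315:323].mean(1);fr=np.where(c[150:300]>25)[0].min()+150
    hw=[(r,*(np.where(b[r,280:360]>25)[0][[0,-1]]+280)) for r in(230,)]
    print(l,"rod",out,"front",fr,"handle",hw)
if __name__=="__main__":
    rep(cv2.imread("pics/w2.png")[:,:,::-1],"w2");im=imaging.camera("wrist");cv2.imwrite("pics/w_now.png",im[:,:,::-1]);rep(im,"now")
E
python3 pitch.py
```

```text
w2 rod [(60, np.int64(307), np.int64(332)), (100, np.int64(308), np.int64(331)), (140, np.int64(308), np.int64(331))] front 202 handle [(230, np.int64(294), np.int64(343))]
now rod [(60, np.int64(304), np.int64(333)), (100, np.int64(305), np.int64(332)), (140, np.int64(305), np.int64(331))] front 206 handle [(230, np.int64(293), np.int64(344))]
```

The rod looks wider, so the pole has pitched up in the grip while the flap edge stayed still, which fits the flap being at its stop. I'll confirm with one more small push and compare edges at subpixel level.

```bash
cat > sub.py <<'E'
from fit import *
def ed():
    b=np.mean([ (lambda s:s[:,:,0]-s[:,:,2])(imaging.camera("scene").astype(float)) for _ in range(3)],0);r=[]
    for u in(388,384,379,375,371):
        v0=int(194-(388-u)*.6);c=b[v0-6:v0+7,u];h=(c[:4].mean()+c[-4:].mean())/2;k=np.where((c[:-1]>=h)&(c[1:]<h))[0][-1];r.append(round(float(v0-6+k+(c[k]-h)/(c[k]-c[k+1])),2))
    return r
print(ed(),ctrl.get_obs()["wrist_force"].round(1))
E
python3 sub.py; python3 -m pendant '[[0,0,0.4,0],[0,0,0.4,0],[0,0,0.4,0]]'; python3 sub.py;python3 pitch.py
```

```text
[194.3, 191.78, 188.89, 186.54, 184.28] [ 1.8 -0.5  2.2]
time_s: 11.02
eef_pos: [0.5228, 0.0598, 0.1209]
eef_rot: [0.0, 0.726, 0.688, 0.0]
wrist_force: [1.5, -0.8, 4.3]
opening: 0.245
grasp_force: 61.7
[194.33, 191.76, 188.75, 186.55, 184.29] [ 0.6 -0.1  3.4]
w2 rod [(60, np.int64(307), np.int64(332)), (100, np.int64(308), np.int64(331)), (140, np.int64(308), np.int64(331))] front 202 handle [(230, np.int64(294), np.int64(343))]
now rod [(60, np.int64(304), np.int64(333)), (100, np.int64(304), np.int64(332)), (140, np.int64(305), np.int64(331))] front 208 handle [(230, np.int64(293), np.int64(344))]
```

The flap did not move under about 4 N, so it is at its stop. I'll centre the prong in the gap and lift it out.

```bash
python3 -m pendant '[[-0.2,0,-0.3,0],[-0.5,0,-0.8,0],[-0.5,0,-1.5,0],[-0.5,0,-2.3,0],[-0.5,0,-3.1,0],[-0.5,0,-4,0]]';python3 sub.py; python3 -m pendant '[[0,0,-1.5,0],[0,0,-3,0],[0,0,-5,0],[0,0,-7,0],[0,0,-7,0]]'; python3 -c "
exec(open('sub.py').read());go(.5262,-.2810,.24,104.5)"
```

```text
time_s: 11.72
eef_pos: [0.5223, 0.0548, 0.1617]
eef_rot: [-0.0, 0.726, 0.688, -0.0]
wrist_force: [0.3, -0.2, -1.3]
opening: 0.242
grasp_force: 60.9
[194.31, 191.71, 188.77, 186.52, 184.27] [ 0.5 -0.3 -1.6]
time_s: 12.28
eef_pos: [0.5245, 0.0547, 0.2348]
eef_rot: [0.003, 0.726, 0.688, 0.002]
wrist_force: [0.7, -0.2, -0.8]
opening: 0.246
grasp_force: 60.8
[194.35, 191.75, 188.74, 186.54, 184.28] [-0.7 -0.7 -2.4]
row [-33.52   2.21  -1.01] -17.5 | t 12.43 q [-0.12  0.09  1.76 -0.    1.3  -0.07]
```

```bash
python3 -m pendant '[[-2,0.2,-0.5,0],[-5,0.4,-1,0],[-9,0.6,-1,-2],[-13,0.9,-1,-5],[-17,1.2,-1,-9],[-21,1.4,-1,-13],[-25,1.7,-1,-16],[-28.5,1.9,-1,-17.5],[-31,2.1,-1,-17.5],[-32.8,2.2,-1,-17.5],[-33.5,2.2,-1,-17.5],[-33.5,2.2,-1,-17.5]]'; python3 -m pendant '[[0,0,0,0],[0,0,0,0],[0,0,0,0]]'; python3 -c "
from h import *
go(.5262,-.2810,.0905,104.5)
import pitch;im=imaging.camera('wrist');cv2.imwrite('pics/w5.png',im[:,:,::-1]);pitch.rep(im,'now')"
```

```text
time_s: 13.43
eef_pos: [0.526, -0.2816, 0.2395]
eef_rot: [-0.001, 0.613, 0.79, 0.0]
wrist_force: [0.9, 0.1, -1.0]
opening: 0.248
grasp_force: 60.8
time_s: 13.68
eef_pos: [0.5269, -0.2792, 0.2409]
eef_rot: [-0.0, 0.612, 0.791, 0.0]
wrist_force: [0.2, -0.3, -1.1]
opening: 0.245
grasp_force: 60.8
row [-0.17 -0.11 15.04] 0.1 | t 13.68 q [-0.69  0.24  1.56  0.    1.34 -0.94]
now rod [(60, np.int64(304), np.int64(333)), (100, np.int64(304), np.int64(332)), (140, np.int64(308), np.int64(328))] front 208 handle [(230, np.int64(283), np.int64(352))]
```

```bash
python3 -m pendant '[[-0.15,-0.1,3,0],[-0.15,-0.1,6,0],[-0.15,-0.1,9,0],[-0.15,-0.1,11,0],[-0.15,-0.1,12.5,0],[-0.15,-0.1,13.5,0],[-0.15,-0.1,14,0],[-0.15,-0.1,14,0]]'; python3 -m pendant '[[0,0,0.25,0],[0,0,0.5,0],[0,0,0.8,0],[0,0,1.05,0],[0,0,1.05,0],[0,0,1.05,0]]'; python3 -c "
from h import *
o=ctrl.get_obs();print(o['wrist_force'])
import pitch;im=imaging.camera('wrist');pitch.rep(im,'now')"
```

```text
time_s: 14.4
eef_pos: [0.5259, -0.2819, 0.1003]
eef_rot: [-0.001, 0.612, 0.791, 0.0]
wrist_force: [-0.2, 0.7, -1.5]
opening: 0.248
grasp_force: 60.9
time_s: 14.9
eef_pos: [0.5274, -0.2833, 0.0927]
eef_rot: [0.002, 0.612, 0.791, 0.0]
wrist_force: [-0.4, 3.0, 4.8]
opening: 0.245
grasp_force: 62.1
[-0.44113041  3.01381755  4.81055089]
now rod [(60, np.int64(304), np.int64(332)), (100, np.int64(305), np.int64(331)), (140, np.int64(298), np.int64(331))] front 203 handle [(230, np.int64(280), np.int64(359))]
```

```bash
python3 -m pendant '[[0,0,0.1,0],[0,0,0.25,0],[0,0,0.25,0],[0,0,0.25,0]]'; python3 -m pendant '[[0,0,0,0],[0,0,0,0],[0,0,0,0],[0,0,0,0],[0,0,0,0],[0,0,0,0],[0,0,0,0],[0,0,0,0],[0,0,0,0]]' 1
```

```text
time_s: 15.28
eef_pos: [0.5274, -0.2832, 0.0902]
eef_rot: [0.002, 0.612, 0.791, 0.0]
wrist_force: [-1.2, 2.7, 8.5]
opening: 0.246
grasp_force: 62.7
time_s: 16.03
eef_pos: [0.526, -0.2826, 0.0879]
eef_rot: [-0.0, 0.613, 0.79, -0.0]
wrist_force: [0.8, -0.7, -0.3]
opening: 1.006
grasp_force: 0.0
```

```bash
python3 -m pendant '[[0,0,-0.5,0],[0,0,-1.5,0],[0,0,-3,0],[0,0,-6,0],[0,0,-10,0],[0,0,-14,0],[0,0,-16,0],[0,0,-16,0],[0,0,-16,0]]'; python3 - <<'E'
from h import *
np.set_printoptions(precision=4,suppress=True)
o=ctrl.get_obs();T=wristT(o);im=imaging.camera("wrist");cv2.imwrite("pics/w6.png",im[:,:,::-1]);print(o["eef_pos"])
b=cv2.GaussianBlur(im,(3,3),0).astype(float)
# compare with w1: best offsets of the handle colour mask
def mask(i):
    h=cv2.cvtColor(i,cv2.COLOR_RGB2HSV);return h
w1=cv2.imread("pics/w1.png")[:,:,::-1]
for n,i in(("w1",w1),("now",im)):
    i=i.astype(int);rows=[]
    c=i[100:300,316:321].mean(1);print(n,"col",[ (r+100,c[r].astype(int).tolist()) for r in list(range(24,48,3))+list(range(155,176,3))])
    for r in(80,170,210,250):
        g=np.abs(np.diff(i[r,270:370].sum(1)));k=np.argsort(g)[::-1][:6]+270;rows.append((r,sorted(k.tolist())))
    print(rows)
E
```

```text
time_s: 16.78
eef_pos: [0.5269, -0.2832, 0.2509]
eef_rot: [0.003, 0.613, 0.79, -0.0]
wrist_force: [-0.3, 0.2, 0.2]
opening: 1.002
grasp_force: 0.0
[ 0.5269 -0.2832  0.2509]
w1 col [(124, [137, 137, 137]), (127, [137, 137, 136]), (130, [137, 137, 136]), (133, [134, 134, 133]), (136, [138, 138, 138]), (139, [138, 138, 138]), (142, [142, 138, 130]), (145, [169, 144, 107]), (255, [155, 131, 93]), (258, [155, 131, 93]), (261, [155, 131, 93]), (264, [155, 130, 93]), (267, [137, 116, 85]), (270, [108, 110, 104]), (273, [109, 111, 105])]
[(80, [312, 313, 314, 315, 324, 325]), (170, [281, 282, 307, 329, 355, 356]), (210, [272, 273, 307, 329, 353, 354]), (250, [280, 281, 302, 328, 351, 352])]
now col [(124, [137, 137, 136]), (127, [137, 137, 136]), (130, [137, 137, 136]), (133, [135, 135, 134]), (136, [139, 138, 138]), (139, [139, 138, 138]), (142, [140, 138, 135]), (145, [172, 147, 109]), (255, [156, 131, 93]), (258, [155, 131, 93]), (261, [155, 130, 93]), (264, [155, 130, 93]), (267, [113, 106, 92]), (270, [108, 111, 105]), (273, [108, 111, 104])]
[(80, [312, 313, 315, 323, 324, 325]), (170, [280, 281, 282, 307, 354, 355]), (210, [271, 272, 307, 308, 352, 353]), (250, [279, 280, 309, 328, 350, 351])]
```

The pole is back where it started, within about 1 px at both ends. One last check that the flap has stayed put, then I'll hand in.

```bash
python3 sub.py; python3 -m pendant '[[0,0,-2,0],[0,0,-2,0],[0,0,-2,0],[0,0,-2,0]]' | head -1; python3 -c "
from bench import workorder
print(workorder.hand_in())"
```

```text
[194.22, 191.81, 188.79, 186.53, 184.36] [-0.1 -0.1  0.4]
time_s: 17.32
the job is handed in; nothing more can be done
None
```

The flap is fully down at its stop, the pole is back on its wooden rest to within about 1 mm, and the job was handed in at about 17 s of the 58 s; I went nowhere near the jar, mitre box or offcut, but did not re-measure them.

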